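# Push the bench kiln's door shut until its catch snaps

### The job

In this glass workshop the small bench kiln (the grey steel unit with the control box and the white vent stopper on its top, and a spy hole in its door) has been left open. Push its door fully shut, until the sprung tongue snaps in behind the strike pin; a gentle push is enough, so do not ram it or bear hard on anything. Leave the door of the other unit, the cupboard with the tiles on top, ajar as it is.

Things in the scene. Friction and masses are not known exactly. Their poses are not given: they have to be found in the camera images.
- kiln_hinge (a point): Foot of the kiln door's hinge line, on the table. Axes: x to the kiln's back, y to its left (seen from the robot), z up. Kiln: grey, x 0 to 220, y -235 to 25, top 185 mm; control box and white stopper on its rear top. Door 190 wide, 30 thick, heights 22-172; shut it spans y 0 to -190, outer face x -30, flat above 80 mm; knob low, 43 proud. Strike pin 10 across at x -26, y -198, lugs to x -34.
- kiln_door (a joint): Kiln door's angle, rad: 0 shut (hard stop), grows as the free edge swings to -x; starts 0.45-0.85. In the hinge point's axes a point of the inner face r from the hinge line is at (-r sin q, -r cos q) from that line; the outer face is 30 mm further along (-cos q, sin q). Slight hinge friction, about 0.5 N at the free edge: it stays where left.
- kiln_latch (a joint): How far the brass tongue is pushed into the kiln door's free edge, m: 0 out (11 mm proud, 20 mm high, centred 150 mm up), max 0.014. Sprung out, 3 N plus 0.25 N per mm; 34 degree slope towards the strike pin. Meets the pin at about 0.1 rad of door angle, snaps out behind it just before shut; takes 5 to 12 N near the free edge and then holds the door within 0.015 rad.
- cupboard_door_edge (a point): Top of the free edge, mid-thickness, height 172 mm, of the OTHER unit's door: a grey cupboard of the kiln's size with the same kind of door (190 mm wide, hinged at the left seen from the robot), but no spy hole, and three stacked terracotta tiles on its top. It too stands ajar and is to be left so.

How it is judged:
At the end, for the whole second after the job is handed in: The kiln's door is shut to within 0.03 rad and at rest, its tongue has sprung out again behind the strike pin (no more than 3 mm pushed in), and the free edge of the cupboard's door is within 30 mm of where it stood at the start (value of joint kiln_door below 0.03 rad and value of joint kiln_latch below 0.003 m and velocity of joint kiln_door between -0.05 and 0.05 rad/s and distance of cupboard_door_edge from where it was at the start of the episode below 0.03 m); the robot touches nothing.
It fails at once if the cupboard's door was moved by more than 30 mm (distance of cupboard_door_edge from where it was at the start of the episode above 0.03 m).
It fails at once if the fingers pressed on something with more than 50 N (contact force between the fingers and anything else above 50 N).
It also fails if it takes over 32 s, if anything falls off the work surface, if the arm or the gripper's body presses on something with over 40 N, if the wrist force passes 120 N, or if a joint passes its speed limit or range.

### The arm

A 7-joint arm with a two-finger parallel gripper is mounted at the origin on the work surface. World frame = base frame: x ahead of the robot, y to its left, z up, the work surface at z = 0. Lengths are in m, angles in rad, forces in N, time in s.
With the tool pointing down it reaches from about 0.35 to 0.9 m from the base axis. Payload 7.2 kg.
Tool frame: the origin (TCP) lies on the centre line of the jaws, within the pads' length; the fingertips stand 11 mm ahead of it and the grasp point (between the pads) lies 8 mm behind it; z points along the fingers, x is the direction in which the jaws open and shut, and the axes are right-handed (so a half turn about z gives the same grasp; the last joint's range is limited). The gripper opens to 85 mm and grips with 20 to 120 N. Pads are 22 mm wide; open, the fingers measure 114 mm over their backs; the gripper's body (76 mm by 85 mm) begins 54 mm behind the grasp point. The pads swing forward as they close: fully open they stand 13 mm farther back than shut.
Start: joints at [-1.277, 0.411, -0.013, 1.596, 0.006, 1.134, -0.082], TCP at [0.221, 0.585, 0.242] pointing down, gripper open.
Joint ranges: [-2.95, 2.95], [-0.29, 1.99], [-1.47, 1.44], [0.14, 2.54], [-1.03, 4.17], [0.13, 1.85], [-2.86, 2.86]. Speed limits (rad/s): [2.39, 2.39, 3.01, 3.01, 3.14, 3.14, 3.14].

### API

Orientations are given as [roll, pitch, yaw] about the fixed x, y, z axes, in that order (R = Rz(yaw) Ry(pitch) Rx(roll)).
In Python, from bench import bot gives the robot as it stands. The module is installed in compiled form; this text tells all that it offers.
- The arm moves only by the tool arm_command, never from a script. Its arguments are lists of equal length, an entry for each row: "delta_pos": the shift along the world's x, y, z in mm, a list of three; "roll": the turn about the world's z in degrees; "jaw": the opening in per cent of the stroke, from 0 (shut) to 100 (fully open). A call has 1 to 12 rows; each row shifts and turns the commanded pose from where the row before left it; what a row does not reach is not made up. A row lasts 1/10 s, in which the tool goes at most 50 mm and 8.59 degrees, less where a joint would pass 70% of its speed; a pose out of reach is approached as far as the arm can. A call with a gripper value outside its range is refused whole. The fingers move at their own pace and stop on an object; "force" is the grip in N (left out, the last holds). Time passes only in rows, so rows that do not move let the fingers close. It gives the time, the measured TCP pose, the force and the opening at its end, in the units of the state.
- bot.read_state(): the state, without advancing time (a new reading comes with each control period).
- bot.read_camera(name): name is "scene" or "top"; returns a dict with "image" (420x560x3 uint8, blue, green, red), "fx", "fy", "cx", "cy" (pixels), "world_to_cam" (4x4, takes a point from world to camera coordinates). Camera axes: x right, y up, looking along -z (the intrinsics and any distortion apply to the point x, -y, -z); pixel columns grow to the right and rows downward; lengths in m; the calibration is good to about 2 mm. A picture is of the moment at which its call begins. There is no depth.
- bot.finish_job(): hands the job in, once; it reports no verdict.
The state is a dict: "clock": time; "q": joint angles; "qd": joint speeds; "joint_efforts": joint torques, N m; "tcp_pos": TCP position; "ee_rot": TCP orientation; "force": force on the tool from outside, world axes, zero at the start; "wrist_torque": the same for the moment, N m; "opening": opening from 0.0 (shut) to 1.0 (fully open).
Only numpy, scipy, OpenCV 4.12 (cv2) and the standard library are available. Lean on these libraries where they do the work, as an engineer would, in place of code of your own. Each camera call takes 0.05 s, during which the arm holds its last target.

## Working session

There is one attempt and no reset: what is moved stays moved. The work goes in short steps, Python scripts to look and compute and a tool call to move; the robot and the scene stay as the last step left them, time stands still between calls to the robot, and variables do not carry over. Pictures are saved under pics/ and viewed, and the job is handed in when it is done.

Besides the shell and the picture viewer there is one more tool, called after "Emit:" in YAML: its name, and indented under it one key for each argument. arm_command: Moves the arm, as the interface text tells. Its arguments: {"type":"object","properties":{"delta_pos":{"type":"array","items":{"type":"array","items":{"type":"number"}}},"roll":{"type":"array","items":{"type":"number"}},"jaw":{"type":"array","items":{"type":"number"}},"force":{"type":"number"}},"required":["delta_pos","roll","jaw"]}

```bash
mkdir -p pics
python3 - <<'E'
from bench import bot
import cv2,pickle
for n in("scene","top"):
    c=bot.read_camera(n); cv2.imwrite(f"pics/{n}0.png",c["image"]); pickle.dump(c,open(n+".pkl","wb"))
    print(n,c["fx"],c["fy"],c["cx"],c["cy"],c["world_to_cam"].tolist(),[k for k in c])
s=bot.read_state();print(s)
E
```

```text
scene 409.4679469908909 409.4679469908909 276.8332146338944 211.04004971597163 [[-0.5903565384879327, 0.807117839088549, 0.00632070325020576, 0.3760978720169137], [-0.7656379648690275, -0.5624610784287596, 0.3121474683606617, 0.38016096796816085], [0.2554949397067574, 0.17943892854614318, 0.9500126350246361, -1.3635233096365567], [0.0, 0.0, 0.0, 1.0]] ['image', 'fx', 'fy', 'cx', 'cy', 'world_to_cam']
top 500.5059158381435 500.5059158381435 279.65285281781877 204.96707564298836 [[-0.002109868797218322, -0.9998906706426393, -0.014635409644824366, -0.022038409897266523], [0.9818271655001894, -0.004848618227310166, 0.1897153340854389, -0.610347233602543], [-0.18976555414384993, -0.013969168303771332, 0.9817300529154532, -1.1776379280526965], [0.0, 0.0, 0.0, 1.0]] ['image', 'fx', 'fy', 'cx', 'cy', 'world_to_cam']
{'clock': 0.1, 'q': array([-1.27721479,  0.41183141, -0.01272824,  1.59695324,  0.00560459,
        1.13432685, -0.08221699]), 'qd': array([-0.00223968, -0.00136922, -0.00088671, -0.00233994, -0.00041338,
        0.00050701,  0.00138537]), 'joint_efforts': array([ 2.52255886e-03, -6.01826549e+01,  6.84147533e-01, -3.00089693e+01,
        1.40586580e-02,  6.51173905e-03, -1.43186497e-06]), 'tcp_pos': array([0.22108591, 0.58412356, 0.24153282]), 'ee_rot': array([3.14149000e+00, 1.47962541e-03, 1.20903871e+00]), 'force': array([-0.91321161, -0.10033549, -0.4183135 ]), 'wrist_torque': array([ 0.05944412,  0.00690964, -0.03020058]), 'opening': 1.0047868106488649}
```

View pics/scene0.png

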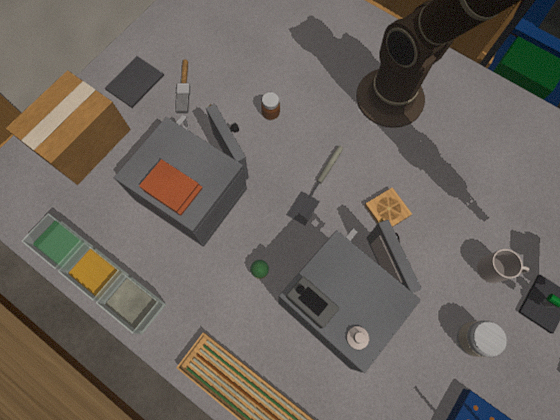

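View pics/top0.png

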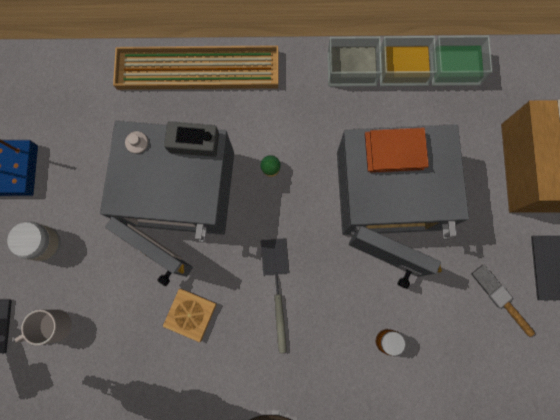

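The top view shows the kiln at left (stopper 136,142; control box 190,138), its door swung out from about (110,222) to (186,268). The cupboard with the tiles is at right. I'll enlarge the kiln.

```bash
cat > h.py <<'E'
import numpy as np,cv2,pickle
def proj(c,P):
    P=np.atleast_2d(P);w=c["world_to_cam"];p=P@w[:3,:3].T+w[:3,3]
    return np.c_[c["cx"]+c["fx"]*p[:,0]/-p[:,2], c["cy"]+c["fy"]*-p[:,1]/-p[:,2]]
def unproj(c,u,v,z):
    w=c["world_to_cam"];R=w[:3,:3];o=-R.T@w[:3,3]
    d=R.T@np.array([(u-c["cx"])/c["fx"],-(v-c["cy"])/c["fy"],-1]);return o+d*(z-o[2])/d[2]
def load(n):return pickle.load(open(n+".pkl","rb"))
E
python3 - <<'E'
from h import *
t=load("top");s=load("scene")
cv2.imwrite("pics/top0c.png",cv2.resize(t["image"][110:300,90:250],None,fx=3.1,fy=3.1,interpolation=cv2.INTER_CUBIC))
cv2.imwrite("pics/scene0c.png",cv2.resize(s["image"][190:380,270:440],None,fx=3.1,fy=3.1,interpolation=cv2.INTER_CUBIC))
print(proj(t,[.221,.585,.242]),proj(s,[.221,.585,.242]))
E
```

```text
[[-29.18354932 382.0292995 ]] [[579.80006893 228.95933147]]
```

View pics/top0c.png

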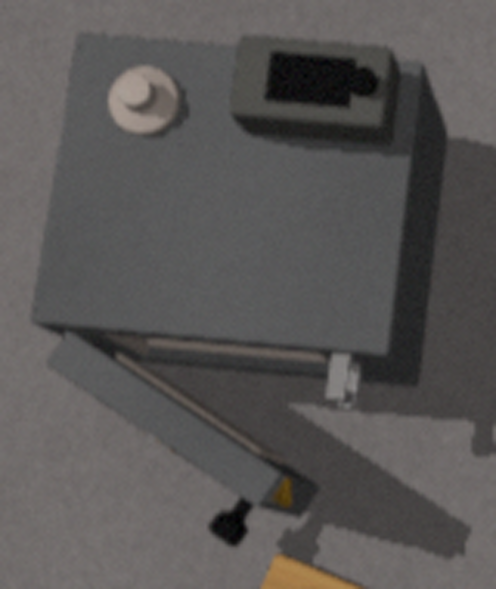

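View pics/scene0c.png

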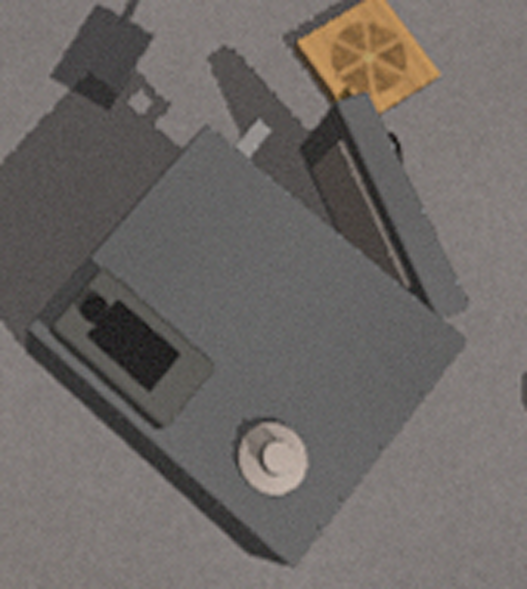

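```bash
cat > fit.py <<'E'
from h import *
from scipy.optimize import least_squares
t=load("top");s=load("scene")
def model(p):
    hx,hy,a,q=p; ca,sa=np.cos(a),np.sin(a)
    def W(k,z):
        k=np.array(k)/1000; return [hx+ca*k[0]-sa*k[1],hy+sa*k[0]+ca*k[1],z/1000]
    def D(r,o): # r along, o outward
        return (-r*np.sin(q)-o*np.cos(q), -r*np.cos(q)+o*np.sin(q))
    return W,D
K={'BL':(220,25),'BR':(220,-235),'FR':(0,-235),'FL':(0,25)}
DD={'hi':(0,0),'ho':(0,30),'fi':(190,0),'fo':(190,30)}
obs_t={'BL':(80,35),'BR':(424,65),'FR':(388,355),'FL':(34,322),'ho':(48,363),'hi':(68,335),'fo':(260,505),'fi':(285,470)}
obs_s={'FR':(207,127),'FL':(466,341),'BL':(293,566),'fo':(370,95),'ho':(468,302)}
def res(p,lab=False):
    W,D=model(p);out=[];L=[]
    for c,ob,o in((t,obs_t,(90,110)),(s,obs_s,(270,190))):
        for n,(u,v) in ob.items():
            P=W(K[n],185) if n in K else W(D(*DD[n]),172)
            out.append(proj(c,P)[0]-(o[0]+(u+.5)/3.1-.5,o[1]+(v+.5)/3.1-.5));L.append(n)
    if lab:
        for l,x in zip(L,out):print(l,x.round(1))
    return np.ravel(out)
if __name__=="__main__":
    r=least_squares(res,[.6,.3,0,.6],loss='soft_l1');print(r.x);res(r.x,True)
    np.save("p.npy",r.x)
    W,D=model(r.x)
    print("free outer",W(D(190,30),172),"pin",W((-26,-198),150))
    for rr in(120,150,170):print(rr,W(D(rr,30),150))
E
python3 fit.py
```

```text
[ 0.56632096  0.34946502 -0.09966263  0.47445585]
BL [-0.6 -1.4]
BR [ 0.6 -1.2]
FR [0.5 0.2]
FL [-1.6 -0.2]
ho [-0.9 -0.2]
hi [ 0.6 -2.3]
fo [0.2 0.4]
fi [-0.   0.1]
FR [ 0.2 -2.5]
FL [ 1.1 -1.2]
BL [-0.1 -0. ]
fo [-1.1 -2.5]
ho [1.3 0.5]
free outer [np.float64(0.43794280841236444), np.float64(0.206220306627374), 0.172] pin [np.float64(0.5207494317449327), np.float64(0.15503448260828795), 0.15]
120 [np.float64(0.4759594454322017), np.float64(0.26499730306051894), 0.15]
150 [np.float64(0.4596666009951286), np.float64(0.23980716173202826), 0.15]
170 [np.float64(0.4488047047037465), np.float64(0.22301373417970116), 0.15]
```

Run:
```python
from fit import *
p=np.load("p.npy")
for q,o in((p[3],95),(p[3],51),(p[3],41),(.3,41),(.2,41),(.1,41),(.05,41),(0,41),(-.03,41)):
    W,D=model([*p[:3],q]);x=W(D(155,o),150);print(round(q,2),o,(np.array(x)*1000).round(),round(np.hypot(x[0],x[1]),3))
for u,v,z in((28,240,.1),(40,328,.1),(190,315,.02),(165,278,.05)):print(unproj(t,u,v,z).round(3))
```

```text
0.47 95 [402. 271. 150.] 0.485
0.47 51 [439. 247. 150.] 0.504
0.47 41 [448. 242. 150.] 0.509
0.3 41 [468. 223. 150.] 0.518
0.2 41 [481. 213. 150.] 0.527
0.1 41 [495. 206. 150.] 0.536
0.05 41 [503. 202. 150.] 0.542
0 41 [510. 199. 150.] 0.548
-0.03 41 [515. 198. 150.] 0.551
[0.521 0.572 0.1  ]
[0.318 0.525 0.1  ]
[0.344 0.197 0.02 ]
[0.433 0.254 0.05 ]
```

Emit:
arm_command:
  delta_pos:
    - [10, -17, 0]
    - [20, -35, 0]
    - [20, -35, 0]
    - [20, -35, 0]
    - [20, -35, 0]
    - [20, -35, 0]
    - [20, -35, 0]
    - [20, -35, 0]
    - [20, -35, 0]
    - [10, -17, 0]
    - [0, 0, 0]
    - [0, 0, 0]
  roll: [3, 3, 3, 3, 3, 0, 0, 0, 0, 0, 0, 0]
  jaw: [0, 0, 0, 0, 0, 0, 0, 0, 0, 0, 0, 0]

```text
clock: 1.3
tcp_pos: [0.401, 0.2706, 0.2422]
ee_rot: [-3.141, -0.0, 1.47]
force: [-0.4, -0.3, -0.9]
opening: -0.0
```

Run:
```python
from bench import bot
import cv2,numpy as np
a=bot.read_camera("scene")["image"];b=bot.read_camera("top")["image"]
cv2.imwrite("pics/1.png",np.hstack([cv2.resize(a[150:350,230:430],None,fx=2,fy=2),cv2.resize(b[110:310,60:260],None,fx=2,fy=2)]))
```

```text
(no output)
```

View pics/1.png

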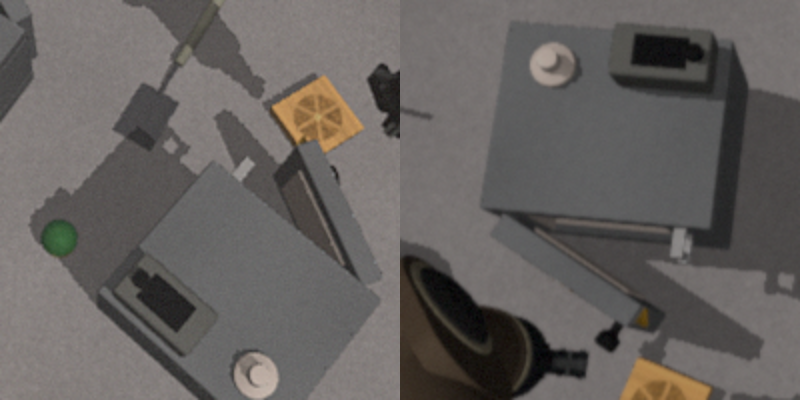

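Run:
```python
from h import *
for P in([.401,.2706,.2422],[.401,.2706,.232]):
    print((proj(load("top"),P)[0]-(60,110))*2+(400,0),(proj(load("scene"),P)[0]-(230,150))*2)
```

```text
[547.76041204 358.773004  ] [393.17683238 124.96407619]
[550.74060723 359.01224768] [390.19824132 127.56405542]
```

Run:
```python
from h import *
from bench import bot
b=bot.read_camera("top");a=bot.read_camera("scene")
P=[.401,.2706,.2422]
out=[]
for c in(b,a):
    u,v=proj(c,P)[0];i=c["image"].copy();x0,y0=int(u)-40,int(v)-40
    k=cv2.resize(i[y0:y0+80,x0:x0+80],(390,390),interpolation=cv2.INTER_CUBIC).astype(float)
    k=np.clip(k*2,0,255).astype(np.uint8)
    cv2.drawMarker(k,(int((u-x0)*4.875),int((v-y0)*4.875)),(0,0,255),0,12);out.append(k)
cv2.imwrite("pics/2.png",np.hstack(out))
```

```text
(no output)
```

View pics/2.png

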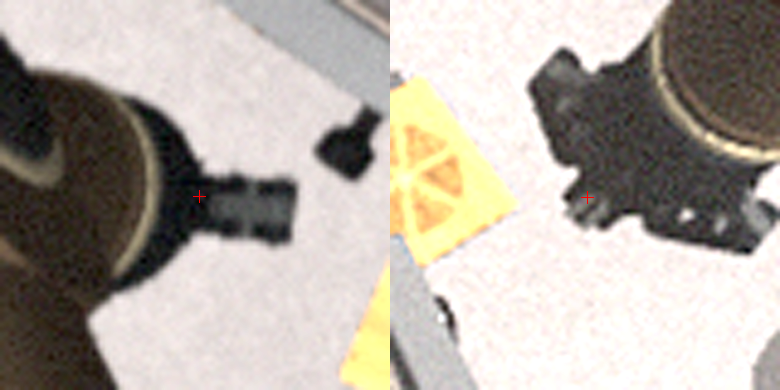

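Both views agree with the projected TCP; the pieces out to the side are the gripper's knuckles. I'll descend and start the approach.

Emit:
arm_command:
  delta_pos:
    - [0, 0, -15]
    - [0, 0, -25]
    - [0, 0, -25]
    - [0, 0, -22]
    - [0, 0, 0]
    - [9, -6, 0]
    - [9, -6, 0]
    - [9, -6, 0]
    - [3, -2, 0]
    - [0, 0, 0]
  roll: [0, 0, 0, 0, 0, 0, 0, 0, 0, 0]
  jaw: [0, 0, 0, 0, 0, 0, 0, 0, 0, 0]

```text
clock: 2.5
tcp_pos: [0.4322, 0.2499, 0.1558]
ee_rot: [3.141, -0.001, 1.469]
force: [-0.1, 0.2, -0.0]
opening: 0.001
```

Run:
```python
from h import *
from bench import bot
b=bot.read_camera("top");a=bot.read_camera("scene")
print(bot.read_state()["force"])
k=np.hstack([cv2.resize(a["image"][170:300,310:440],None,fx=3,fy=3),cv2.resize(b["image"][180:310,80:210],None,fx=3,fy=3)])
cv2.imwrite("pics/3.png",np.clip(k*1.8,0,255))
```

```text
[-0.24988813 -0.24152995 -0.65039091][ WARN:0@2.296] global loadsave.cpp:1063 imwrite_ Unsupported depth image for selected encoder is fallbacked to CV_8U.
```

View pics/3.png

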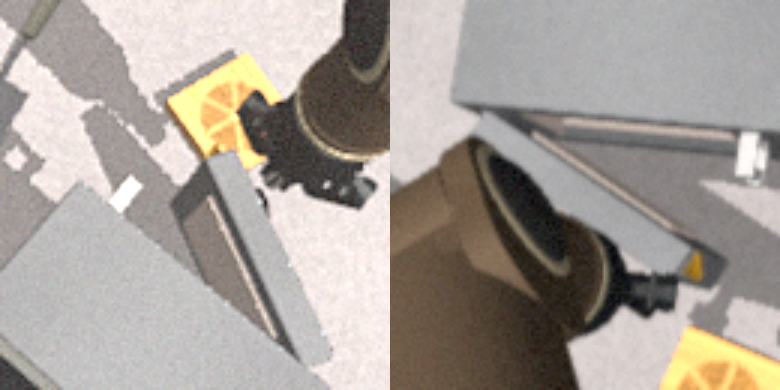

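The fingers stand just in front of the door near its free edge, with no contact yet. Now pushing along the arc, stopping short of the pin.

Emit:
arm_command:
  delta_pos:
    - [4, -2, 0]
    - [4, -2, 0]
    - [4, -2, 0]
    - [4, -2, 0]
    - [7, -6, 0]
    - [7, -7, 0]
    - [6, -6, 0]
    - [7, -5, 0]
    - [7, -5, 0]
    - [5, -3, 0]
    - [0, 0, 0]
  roll: [0, 0, 0, 0, 0, 0, 0, 0, 0, 0, 0]
  jaw: [0, 0, 0, 0, 0, 0, 0, 0, 0, 0, 0]

```text
clock: 3.7
tcp_pos: [0.4872, 0.2098, 0.1553]
ee_rot: [3.141, 0.0, 1.469]
force: [0.1, 0.1, -1.4]
opening: 0.003
```

Run:
```python
from h import *
from bench import bot
b=bot.read_camera("top");a=bot.read_camera("scene")
print(bot.read_state()["force"])
k=np.hstack([cv2.resize(a["image"][170:300,310:440],None,fx=3,fy=3),cv2.resize(b["image"][180:310,80:210],None,fx=3,fy=3)])
cv2.imwrite("pics/4.png",np.clip(k*1.8,0,255).astype(np.uint8))
```

```text
[-0.46856034 -0.16325442 -0.21302318]
```

View pics/4.png

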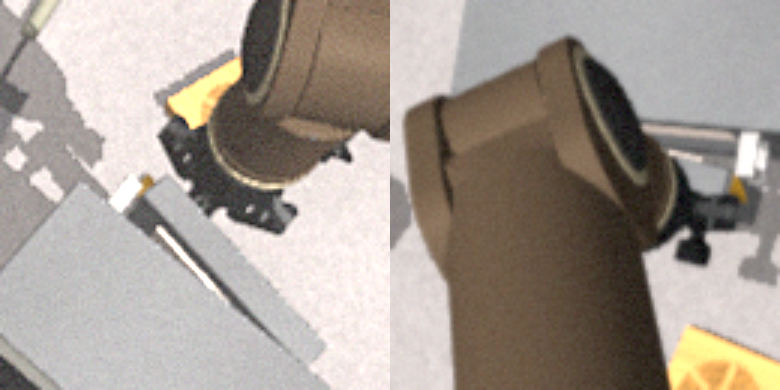

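The door has followed to about 0.15 rad, and its brass tongue is nearing the pin. I'll continue slowly.

Emit:
arm_command:
  delta_pos:
    - [3, -1, 0]
    - [3, -1, 0]
    - [3, -1, 0]
    - [2, -1, 0]
    - [2, -1, 0]
    - [2, -1, 0]
    - [0, 0, 0]
  roll: [0, 0, 0, 0, 0, 0, 0]
  jaw: [0, 0, 0, 0, 0, 0, 0]

```text
clock: 4.5
tcp_pos: [0.501, 0.2052, 0.1553]
ee_rot: [-3.141, -0.001, 1.471]
force: [-3.9, 3.3, 1.4]
opening: -0.0
```

Emit:
arm_command:
  delta_pos:
    - [2, 0, 0]
    - [2, -1, 0]
    - [2, 0, 0]
    - [0, 0, 0]
  roll: [0, 0, 0, 0]
  jaw: [0, 0, 0, 0]

```text
clock: 4.9
tcp_pos: [0.5083, 0.203, 0.1554]
ee_rot: [3.14, 0.0, 1.47]
force: [-0.7, 0.4, 0.9]
opening: 0.002
```

Emit:
arm_command:
  delta_pos:
    - [1, 0, 0]
    - [1, 0, 0]
    - [0, 0, 0]
  roll: [0, 0, 0]
  jaw: [0, 0, 0]

```text
clock: 5.2
tcp_pos: [0.5096, 0.2034, 0.1553]
ee_rot: [3.141, -0.0, 1.471]
force: [0.1, -0.4, 0.2]
opening: 0.003
```

Run:
```python
from h import *
from bench import bot
b=bot.read_camera("top");a=bot.read_camera("scene")
print(bot.read_state()["force"],bot.read_state()["clock"])
k=np.hstack([cv2.resize(a["image"][190:290,310:410],None,fx=4,fy=4,interpolation=2),cv2.resize(b["image"][190:290,120:220],None,fx=4,fy=4,interpolation=2)])
cv2.imwrite("pics/5.png",np.clip(k*1.8,0,255).astype(np.uint8))
```

```text
[ 0.22089184 -0.35543427  0.39126161] 5.3
```

View pics/5.png

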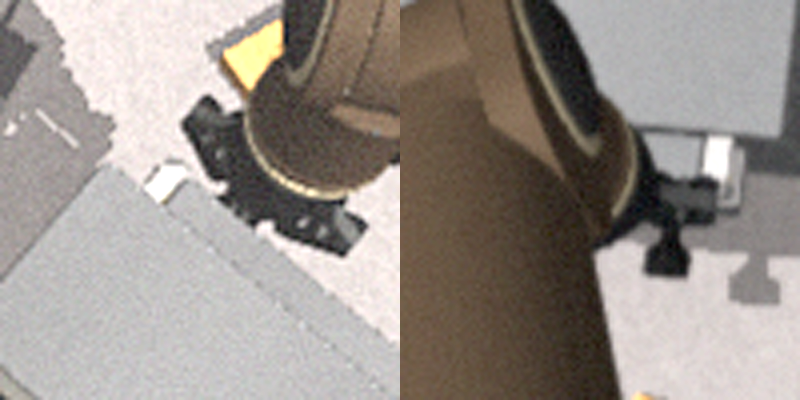

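The door looks nearly flush, and the force rose and then fell to zero, as a snap would give. I'll confirm by feeling gently for the hard stop.

Emit:
arm_command:
  delta_pos:
    - [1, 0, 0]
    - [1, 0, 0]
    - [1, 0, 0]
    - [0, 0, 0]
  roll: [0, 0, 0, 0]
  jaw: [0, 0, 0, 0]

```text
clock: 5.7
tcp_pos: [0.5115, 0.2036, 0.1552]
ee_rot: [-3.14, 0.0, 1.471]
force: [-4.0, -0.3, 3.0]
opening: 0.001
```

Emit:
arm_command:
  delta_pos:
    - [1, 0, 0]
    - [1, 0, 0]
    - [0, 0, 0]
  roll: [0, 0, 0]
  jaw: [0, 0, 0]

```text
clock: 6.0
tcp_pos: [0.5116, 0.2037, 0.155]
ee_rot: [-3.136, 0.001, 1.472]
force: [-11.2, -0.4, 7.8]
opening: -0.003
```

Emit:
arm_command:
  delta_pos:
    - [1, 0, 0]
    - [1, 0, 0]
    - [0, 0, 0]
  roll: [0, 0, 0]
  jaw: [0, 0, 0]

```text
clock: 6.3
tcp_pos: [0.5116, 0.2038, 0.1547]
ee_rot: [-3.133, 0.002, 1.472]
force: [-17.8, -0.5, 11.4]
opening: -0.003
```

A solid stop: no movement at about 21 N, more than the tongue could resist. Backing off straight, then up and away for a look.

Emit:
arm_command:
  delta_pos:
    - [-5, 1, 0]
    - [-10, 1, 0]
    - [-20, 2, 0]
    - [-25, 3, 0]
    - [-25, 10, 20]
    - [-20, 20, 30]
    - [-20, 35, 30]
    - [-20, 40, 10]
    - [-20, 40, 0]
    - [-20, 40, 0]
    - [-20, 40, 0]
    - [0, 0, 0]
  roll: [0, 0, 0, 0, 0, 0, 0, 0, 0, 0, 0, 0]
  jaw: [0, 0, 0, 0, 0, 0, 0, 0, 0, 0, 0, 0]

```text
clock: 7.5
tcp_pos: [0.3068, 0.4411, 0.2451]
ee_rot: [-3.14, -0.003, 1.479]
force: [-0.5, 0.4, -0.4]
opening: -0.002
```

```bash
cat > look.py <<'E'
from fit import *
from bench import bot
b=bot.read_camera("top");a=bot.read_camera("scene")
cv2.imwrite("pics/6full.png",b["image"])
st=bot.read_state();print(st["force"],st["clock"],st["tcp_pos"])
k=np.hstack([cv2.resize(a["image"][190:290,310:410],None,fx=4,fy=4,interpolation=2),cv2.resize(b["image"][170:270,110:210],None,fx=4,fy=4,interpolation=2)])
cv2.imwrite("pics/6.png",np.clip(k*1.8,0,255).astype(np.uint8))
p=np.load("p.npy")
for q in(0,.05,.1):
    W,D=model([*p[:3],q])
    for o in (0,30):
        P=W(D(190,o),172);print(q,o,"scene",(proj(a,P)[0]-(310,190))*4,"top",(proj(b,P)[0]-(110,170))*4+(400,0))
d0=load("top")["image"].astype(int);roi=(slice(210,300),slice(340,480))
print("cupboard diff",np.abs(d0[roi]-b["image"][roi]).mean(), np.abs(d0[roi]-b["image"][roi]).max())
E
python3 look.py
```

```text
[-0.19159704 -0.11985309 -0.31656782] 7.6 [0.31063798 0.4360013  0.24483775]
0 0 scene [158.68278929 204.03907147] top [744.43082214 213.53787856]
0 30 scene [188.28496097 169.82454364] top [737.46389641 266.83361894]
0.05 0 scene [168.3909956  193.40255008] top [741.81052272 230.30929467]
0.05 30 scene [199.68207185 160.89789276] top [732.1460977  283.45023471]
0.1 0 scene [178.62198292 183.32427837] top [738.34187921 247.01112931]
0.1 30 scene [211.52434923 152.59085222] top [725.99223823 299.8598763 ]
cupboard diff 1.7418253968253967 15
```

View pics/6.png

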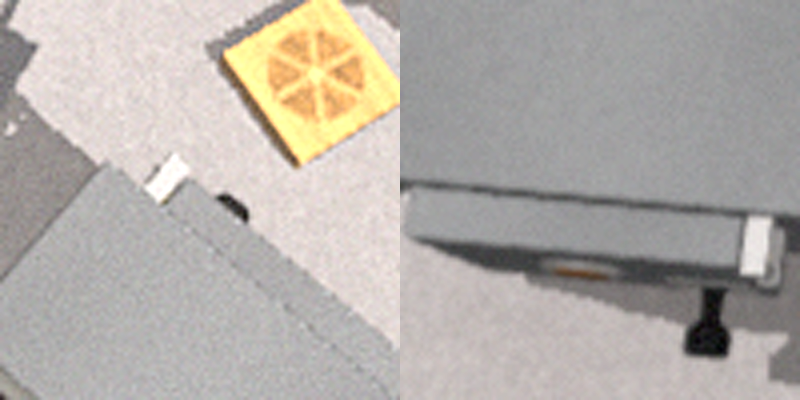

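View pics/6full.png

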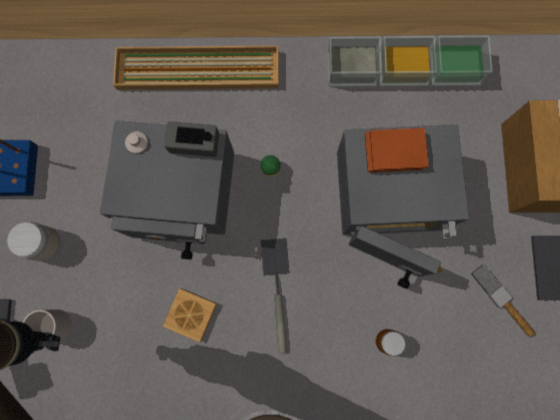

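The door lies flush along the kiln front: its outer free corner is at about (738,268) in the crop, against (737,267) predicted for 0 rad. The cupboard door's pixels are unchanged, and the arm is clear.

```bash
python3 -c "
from bench import bot
s=bot.read_state();print(s['clock'],abs(s['qd']).max(),s['force']);print(bot.finish_job())"
```

```text
7.6 0.034218166922263614 [-0.19159704 -0.11985309 -0.31656782]
the job is handed in; nothing more can be done
None
```

I pushed the kiln door shut near its free edge with the closed fingers, and handed the job in at about 7.6 s. The hand-in gives no verdict.

- **Latching:** The force rose to about 5 N and fell back to about 0 as the tongue passed the pin. The door then met a hard stop that did not move at about 21 N, the highest reading I saw. That is more than the tongue could resist, and under the 50 N limit.
- **Door after backing off:** It stayed shut. In the top view its free corner lies where the model puts it for 0 rad, within about a pixel.
- **Cupboard door:** It shows no change in the top view, only image noise.
- **Robot:** It was clear of everything, with a force reading near zero.

I could not see the tongue itself, because the strike bracket hides it. That it is latched rests on the force drop, the hard stop and the door staying shut. My fit of the kiln's position had errors of up to about 2.5 pixels at a few corners, so I finished the push in 1–2 mm steps by feel. The arm was still settling slightly (up to 0.03 rad/s) when I handed in.

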